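# Stack the turned blue tote on the loaded parts bin

### The arm

A 6-joint arm with a two-finger parallel gripper is mounted at the origin on the work surface. World frame = base frame: x ahead of the robot, y to its left, z up, the work surface at z = 0. Lengths are in m, angles in rad, forces in N, time in s.
With the tool pointing down it reaches from about 0.375 to 0.9 m from the base axis. Payload 3.1 kg.
Tool frame: the origin (TCP) lies at the very end of the fingers, on their centre line; the grasp point (between the pads) lies 19 mm behind it (robot.grip_depth is the distance from the TCP to the grasp point, in m); z points along the fingers, y is the direction in which the jaws open and shut (so a half turn about z gives the same grasp; the last joint's range is limited). The gripper opens to 87 mm and grips with 3 to 60 N. Pads are 19 mm wide; open, the fingers measure 117 mm over their backs; the gripper's body (75 mm by 190 mm) begins 51 mm behind the grasp point.
Start: joints at [1.044, 0.527, 1.433, -0, 1.181, -0.178], TCP at [0.213, 0.588, 0.223] pointing down, gripper open.
Joint ranges: [-3.08, 3.08], [-0.75, 2.2], [0.22, 2.44], [-1.43, 4.57], [0, 2.65], [-2.85, 2.85]. Speed limits (rad/s): [2.79, 2.79, 3.14, 3.14, 3.14, 3.14].

### API

Orientations are given as a unit quaternion [x, y, z, w].
In Python, from rig import robot gives the robot as it stands.
- The arm moves only by the tool drive_tool, never from a script. Its argument "series" is a list of rows, each a list of 7 numbers: the shift along the tool's x, y, z in m, then the turn, a rotation vector about the tool's x, y, z in degrees, then the opening, from 0 (shut) to 1 (fully open). A call has 1 to 5 rows; each row shifts and turns the commanded pose from where the row before left it, along the tool's axes as they then stand; what a row does not reach is not made up. A row lasts 1/8 s, in which the tool goes at most 62.5 mm and 10.7 degrees, less where a joint would pass 70% of its speed; a pose out of reach is approached as far as the arm can. A call is refused whole if a number of a shift passes 0.0625 or a number of a turn 10.7, either way. A call with a gripper value outside its range is refused whole. The fingers move at their own pace and stop on an object; "squeeze" is the grip in N (left out, the last holds). Time passes only in rows, so rows that do not move let the fingers close. It gives the time, the measured TCP pose, the force and the opening at its end, in the units of the state.
- robot.get_obs(): the state, without advancing time (a new reading comes with each control period).
- robot.camera(name): name is "scene" or "top" or "wrist"; returns (picture, depth): 384x512x3 uint8, blue, green, red; 384x512 float32, m along the optical axis (not along the pixel's ray), 0 where there is no reading.
- robot.camera_model(name): a dict with "fx", "fy", "cx", "cy" (pixels), "R" (3x3) and "t" (3): a world point X has camera coordinates R X + t. Camera axes: x right, y down, z forward; pixel columns grow to the right and rows downward; lengths in m; the calibration is good to about 2 mm. A picture is of the moment at which its call begins: read the wrist's pose just before it. camera_model takes no time and is no camera call; for the wrist camera it gives the pose at the moment of the call.
- robot.hand_in(): hands the job in, once; it reports no verdict.
The state is a dict: "time": time; "q": joint angles; "joint_velocities": joint speeds; "joint_torque": joint torques, N m; "position": TCP position; "tool_rot": TCP orientation; "ft_force": force on the tool from outside, world axes, zero at the start; "moment": the same for the moment, N m; "grip_width": finger opening in m.
Only numpy, scipy, OpenCV 4.12 (cv2) and the standard library are available. Lean on these libraries where they do the work, as an engineer would, in place of code of your own. Each camera call takes 0.05 s, during which the arm holds its last target. There are 200 camera calls.

### The job

Put the blue tote on top of the grey parts bin, turned half round so that its white end is opposite to the bin's white end and its four feet rest on the bin's black ledges instead of sinking in onto the polished pins. Centre it squarely over the bin, set it down without dropping it and let go; leave the grey bin and the yellow tote where they stand.

Things in the scene. Friction and masses are not known exactly. Their poses are not given: they have to be found in the camera images.
- blue_grip (a point): Grasp point of the blue tote (loose, empty, 0.2-0.4 kg, standing on the bench): on the axis of the black square grip (24 x 24 mm, pinch either pair of faces) in the tote's middle, 98 mm above the tote's underside, 14 below the grip's top, 33 above the rim. Tote: open box 148 (x) x 78 (y) x 65 mm high, plus a 12 mm white lip on the rim of its white end. x points from the white to the plain end, z up.
- blue_white_end (a point): Middle of the blue tote's white end plate: x -74 mm from the grip's axis, 34 mm above the underside; axes as blue_grip. The tote's four feet (26 mm long in x, 12 mm high, flush with the underside) stick out to y = +-65 mm at x = -17 and +51 mm. At the start the tote heads as the grey bin does, within 30 degrees.
- lower_bin: Grey bin (loose, 2.2 kg), 170 (x) x 150 (y) x 80 mm high, white lip 12 mm beyond its white end; steel pins inside up to 45 mm. Origin: centre of underside; x from white to plain end. Black ledges, 28 mm long, reach 26 mm in from the long walls at x = -51 and +17 mm, flush with the rim. A tote centred and turned half round rests on them, underside 80 mm above the bin's; unturned it sinks in.
- yellow_tote: Bystander not to be moved: a yellow tote of the blue one's shape and size, with small parts in it and the same black grip (top 112 mm above the bench), standing on the bench. Origin: centre of its underside; x points from its white end to its plain end, z up.
Not all that is in view belongs to the job. Of the things like the part that bears blue_grip, leave any that is green, pink or turquoise; of the rest the larger one is meant.

How it is judged:
By the outcome, as a careful person would: the job done as asked, in the order asked, and still so for the second after the job is handed in, with the robot touching nothing.
It also fails if it takes over 51 s, if anything falls off the work surface, if the arm or the gripper's body presses on something with over 40 N, if the wrist force passes 120 N, or if a joint passes its speed limit or range.

## Working session

There is one attempt and no reset: what is moved stays moved. The work goes in short steps, Python scripts to look and compute and a tool call to move; the robot and the scene stay as the last step left them, time stands still between calls to the robot, and variables do not carry over. Pictures are saved under pics/ and viewed, about 8 in all and at most 12, crops included, and the job is handed in when it is done.

Besides the shell and the picture viewer there is one more tool, called by a JSON object that holds its "method" and its "body", one argument or row to a line. drive_tool: Moves the arm, as the interface text tells. Its arguments: {"type":"object","properties":{"series":{"type":"array"},"squeeze":{"type":"number"}},"required":["series"]}

```bash
mkdir -p pics; ls
python3 - <<'E'
from rig import robot
import cv2,numpy as np
for n in ("scene","top"):
    p,d=robot.camera(n); cv2.imwrite(f"pics/{n}0.png",p); np.save(f"{n}0.npy",d)
    m=robot.camera_model(n); print(n,{k:np.round(v,3).tolist() for k,v in m.items()})
print(robot.get_obs(),robot.grip_depth)
a=cv2.imread("pics/top0.png");b=cv2.imread("pics/scene0.png")
E
```

```text
pics
scene {'fx': 433.423, 'fy': 433.423, 'cx': 258.668, 'cy': 189.608, 'R': [[-0.432, 0.902, -0.005], [0.471, 0.221, -0.854], [-0.769, -0.371, -0.521]], 't': [0.135, -0.167, 1.57]}
top {'fx': 441.004, 'fy': 441.004, 'cx': 259.351, 'cy': 185.738, 'R': [[0.048, -0.999, -0.003], [-0.976, -0.046, -0.211], [0.21, 0.013, -0.978]], 't': [0.055, 0.444, 1.14]}
{'time': 0.1, 'q': array([ 1.04450339e+00,  5.28384472e-01,  1.43377637e+00, -3.16766011e-06,
        1.18140973e+00, -1.78509222e-01]), 'joint_velocities': array([-0.00078081, -0.00255506, -0.00373424, -0.00123203,  0.00034315,
       -0.00070064]), 'joint_torque': array([-2.73927690e-04, -4.40984094e+01, -1.77149874e+01,  6.34892634e-02,
        5.33940364e-02, -2.55990454e-05]), 'position': array([0.21264887, 0.58700553, 0.22166187]), 'tool_rot': array([ 1.73016134e-01,  9.84918494e-01, -9.28690722e-04, -3.39967201e-04]), 'ft_force': array([-0.48386831, -0.31289621, -0.58552452]), 'moment': array([ 0.00327152,  0.00143896, -0.02493827]), 'grip_width': 0.08738141716729413} 0.0187
```

View pics/top0.png

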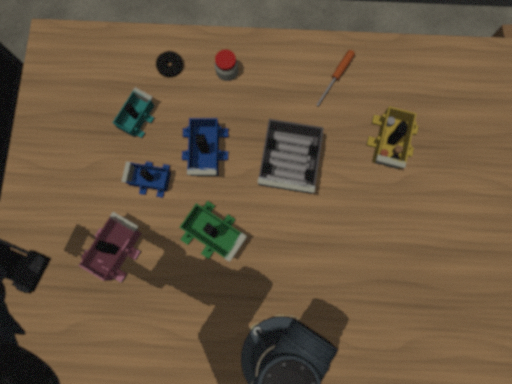

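View pics/scene0.png

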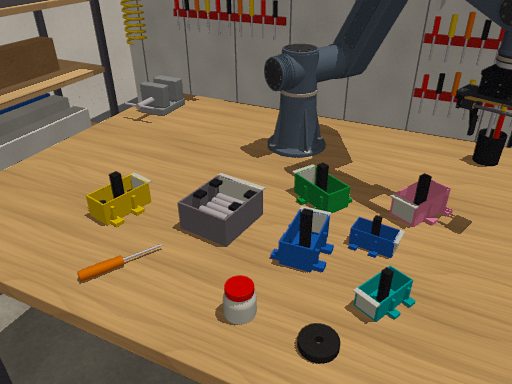

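The big blue tote is at top-view pixel (204,146), scene (304,240). Things that could be taken for it: small blue (149,177), turquoise (133,113), pink (111,248), green (212,230) and yellow (394,138). The large blue one is the target, with its white end at the bottom of the top view. The grey bin is at (292,156), also with its white end at the bottom. Next: a close crop and a measurement.

```bash
cat > h.py <<'E'
import numpy as np,cv2
from rig import robot
def cloud(d,m):
    v,u=np.mgrid[:d.shape[0],:d.shape[1]]
    c=np.stack([(u-m["cx"])/m["fx"]*d,(v-m["cy"])/m["fy"]*d,d],-1)
    return (c-np.array(m["t"]))@np.array(m["R"])   # R^T(c-t)
def proj(X,m):
    c=np.atleast_2d(X)@np.array(m["R"]).T+np.array(m["t"])
    return np.c_[m["fx"]*c[:,0]/c[:,2]+m["cx"],m["fy"]*c[:,1]/c[:,2]+m["cy"]]
E
python3 - <<'E'
from h import *
m=robot.camera_model("top");p=cv2.imread("pics/top0.png");P=cloud(np.load("top0.npy"),m)
def rep(n,x0,x1,y0,y1,zr):
    Q=P[y0:y1,x0:x1].reshape(-1,3);C=p[y0:y1,x0:x1].reshape(-1,3).astype(int)
    k=(Q[:,2]>zr-.006)&(Q[:,2]<zr+.006);r=cv2.minAreaRect(Q[k,:2].astype(np.float32)*1000)
    print(n,k.sum(),"rim",np.round(r[0],1),np.round(r[1],1),round(r[2],1),"z",Q[k,2].mean().round(4), "zmax",Q[:,2].max().round(4))
    w=k&(C.min(1)>130); print("  white",w.sum(),(Q[w].mean(0)*1000).round(1))
    g=Q[:,2]>zr+.025
    if g.sum()>3: print("  grip",g.sum(),(Q[g].mean(0)*1000).round(1),(Q[g].min(0)*1000).round(1),(Q[g].max(0)*1000).round(1))
rep("blue",178,234,112,180,.065);rep("bin",252,330,115,196,.080);rep("yellow",366,422,102,172,.065);rep("small",118,176,156,198,.05)
c=[cv2.resize(p[105:205,110:240],None,fx=4,fy=4,interpolation=2),cv2.resize(p[105:205,245:335],None,fx=4,fy=4,interpolation=2)]
cv2.imwrite("pics/crop1.png",cv2.resize(np.hstack(c),(792,360)))
cv2.imwrite("pics/crop1.png",cv2.resize(p[108:203,112:332],None,fx=3.6,fy=3.6,interpolation=2))
E
```

```text
blue 426 rim [541.5 236.4] [160.2  79.3] 2.7 z 0.0638 zmax 1.2076
  white 0 [nan nan nan]
  grip 119 [506.6 215.9 227.8] [191.2  60.4  91.2] [ 558.7  247.  1207.6]
bin 1154 rim [523.5  -3.7] [150.3 183.5] 83.0 z 0.0791 zmax 1.2076
  white 1 [447.3   8.8  77.6]
  grip 25 [ 191.2   60.4 1207.6] [ 191.2   60.4 1207.6] [ 191.2   60.4 1207.6]
yellow 457 rim [ 592.7 -289.7] [ 79.7 162.5] 77.5 z 0.0642 zmax 1.2076
  white 0 [nan nan nan]
  grip 133 [ 547.4 -247.   240.1] [ 191.2 -303.9   90.4] [ 611.4   60.4 1207.6]
small 207 rim [457.9 388.3] [117.6  57.4] 83.5 z 0.0472 zmax 1.2076
  white 0 [nan nan nan]
  grip 55 [422.9 342.  223.9] [191.2  60.4  75.5] [ 466.8  391.5 1207.6]<stdin>:7: RuntimeWarning: Mean of empty slice.
  ret = um.true_divide(
```

View pics/crop1.png

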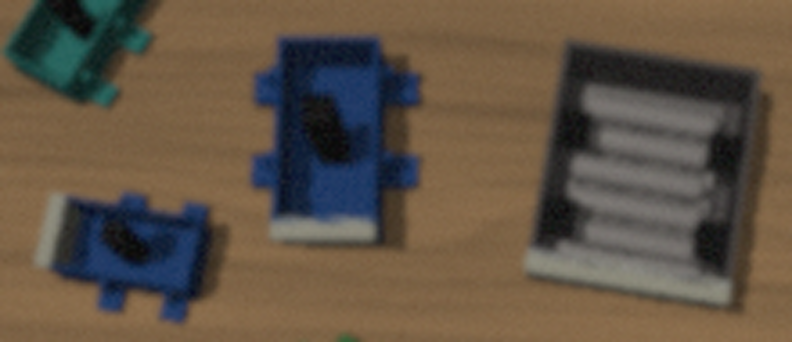

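Blue rim rectangle is 160×79 mm (148+12 lip), matching the large tote, with its white end nearest the robot. Estimates: tote centre about (547.5, 236.7), yaw +2.7°; bin centre about (529.5, -4.4), yaw -7°. Next I move over the tote for a wrist look.

{"method": "drive_tool", "body": {
  "series": [
    [-0.0434, -0.0215, 0, 0, 0, 0, 1],
    [-0.0434, -0.0215, 0, 0, 0, 0, 1],
    [-0.0434, -0.0215, 0, 0, 0, 0, 1],
    [-0.0434, -0.0215, 0, 0, 0, 0, 1],
    [-0.0434, -0.0215, 0, 0, 0, 0, 1]
  ]
}}

```text
time: 0.72
position: [0.3811, 0.4112, 0.2222]
tool_rot: [0.173, 0.985, -0.0, -0.0]
ft_force: [0.6, 0.1, -0.1]
grip_width: 0.0872
```

{"method": "drive_tool", "body": {
  "series": [
    [-0.0434, -0.0215, 0, 0, 0, 0, 1],
    [-0.0434, -0.0215, 0, 0, 0, 0, 1],
    [-0.0434, -0.0215, 0, 0, 0, 0, 1],
    [-0.0434, -0.0215, 0, 0, 0, 0, 1],
    [-0.0434, -0.0215, 0, 0, 0, 0, 1]
  ]
}}

```text
time: 1.35
position: [0.5484, 0.2362, 0.2221]
tool_rot: [0.173, 0.985, -0.0, -0.0]
ft_force: [0.9, -0.5, 0.4]
grip_width: 0.0867
```

{"method": "drive_tool", "body": {
  "series": [
    [0, 0, 0, 0, 0, -7.5, 1],
    [0, 0, 0, 0, 0, -7.5, 1],
    [0, 0, 0, 0, 0, -7.6, 1],
    [0, 0, 0, 0, 0, 0, 1]
  ]
}}

```text
time: 1.85
position: [0.5474, 0.2374, 0.2221]
tool_rot: [-0.022, 1.0, -0.0, -0.001]
ft_force: [-0.2, -0.0, 0.1]
grip_width: 0.0871
```

```bash
cat >> h.py <<'E'
from scipy.spatial.transform import Rotation as Rn
def delta(target,yaw):
    """remaining shift in tool axes, turn about tool z (deg) to TCP target with tool x at yaw deg, tool down"""
    o=robot.get_obs();R=Rn.from_quat(o["tool_rot"]);t=np.deg2rad(yaw)
    G=Rn.from_matrix(np.array([[np.cos(t),np.sin(t),0],[np.sin(t),-np.cos(t),0],[0,0,-1]]))
    print("t",o["time"],"pos",o["position"].round(4),"q",o["q"].round(2),"F",o["ft_force"].round(1),"w",round(o["grip_width"],4))
    print("shift",R.inv().apply(np.array(target)-o["position"]).round(4),"turn",np.rad2deg((R.inv()*G).as_rotvec()).round(2))
E
python3 - <<'E'
from h import *
delta([.5475,.2367,.22],182.7)
m=robot.camera_model("wrist");p,d=robot.camera("wrist");cv2.imwrite("pics/w1.png",p)
P=cloud(d,m);np.save("w1.npy",P)
t,dt=robot.camera("top");cv2.imwrite("pics/t1.png",t);T=cloud(dt,robot.camera_model("top"))
for n,Q,im in(("wrist",P,p),("top",T,t)):
    ok=(np.abs(Q[...,0]-.5475)<.1)&(np.abs(Q[...,1]-.2367)<.075)
    k=ok&(abs(Q[...,2]-.065)<.006);g=ok&(Q[...,2]>.107)&(Q[...,2]<.118)
    if k.sum()>5:print(n,k.sum(),cv2.minAreaRect(Q[k][:,:2].astype(np.float32)*1000))
    if g.sum()>5:print(" grip",g.sum(),cv2.minAreaRect(Q[g][:,:2].astype(np.float32)*1000),Q[g].mean(0).round(4))
E
```

```text
t 1.85 pos [0.5474 0.2374 0.2221] q [ 0.22  0.49  1.51  0.    1.15 -1.39] F [-0.2 -0.   0.1] w 0.0871
shift [-0.0001 -0.0007  0.0021] turn [-0.01 -0.06 -0.13]
wrist 3385 ((543.532470703125, 235.5270233154297), (160.2455291748047, 78.12625122070312), 2.6702542304992676)
 grip 765 ((548.9482421875, 235.68994140625), (24.590044021606445, 23.46285629272461), 2.7710225582122803) [0.5482 0.2357 0.1127]
top 111 ((526.7416381835938, 211.6087646484375), (127.92694854736328, 31.132530212402344), 2.776392936706543)
 grip 15 ((547.2345581054688, 227.56729125976562), (20.856800079345703, 5.317615032196045), 5.51862907409668) [0.5492 0.2267 0.1118]
```

View pics/w1.png

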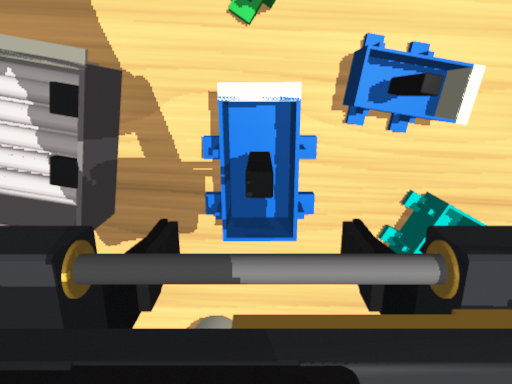

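The wrist view shows the grip at (260,172), the white end at the top and nothing in the way. Wrist and top cameras agree to about 1.5 mm: grip at (548.8, 235.7), top 112.7 mm, yaw 2.7°. Now descending.

{"method": "drive_tool", "body": {
  "series": [
    [-0.0013, -0.0017, 0.04, 0, 0, 0, 0.8],
    [0, 0, 0.04, 0, 0, 0, 0.8],
    [0, 0, 0.035, 0, 0, 0, 0.8],
    [0, 0, 0.018, 0, 0, 0, 0.8],
    [0, 0, 0.0098, 0, 0, 0, 0.8]
  ]
}}

```text
time: 2.58
position: [0.5491, 0.236, 0.079]
tool_rot: [-0.023, 1.0, -0.0, -0.0]
ft_force: [-0.0, -0.2, 0.3]
grip_width: 0.0697
```

{"method": "drive_tool", "body": {
  "series": [
    [0, 0, 0, 0, 0, 0, 0.8],
    [0, 0, 0, 0, 0, 0, 0],
    [0, 0, 0, 0, 0, 0, 0],
    [0, 0, 0, 0, 0, 0, 0],
    [0, 0, 0, 0, 0, 0, 0]
  ],
  "squeeze": 25
}}

```text
time: 3.2
position: [0.5492, 0.2359, 0.0801]
tool_rot: [-0.023, 1.0, 0.0, 0.0]
ft_force: [0.1, -0.2, 0.1]
grip_width: 0.0376
```

{"method": "drive_tool", "body": {
  "series": [
    [0, 0, 0, 0, 0, 0, 0],
    [0, 0, 0, 0, 0, 0, 0]
  ]
}}

```text
time: 3.45
position: [0.5491, 0.2361, 0.0798]
tool_rot: [-0.023, 1.0, 0.0, 0.0]
ft_force: [-0.3, 1.5, 0.3]
grip_width: 0.0237
```

{"method": "drive_tool", "body": {
  "series": [
    [0, 0, 0, 0, 0, 0, 0],
    [0, 0, -0.01, 0, 0, 0, 0],
    [0, 0, -0.03, 0, 0, 0, 0],
    [0, 0, -0.04, 0, 0, 0, 0],
    [0, 0, -0.04, 0, 0, 0, 0]
  ]
}}

```text
time: 4.08
position: [0.5483, 0.2354, 0.2005]
tool_rot: [-0.023, 1.0, -0.0, -0.001]
ft_force: [0.6, -0.6, -3.5]
grip_width: 0.0235
```

{"method": "drive_tool", "body": {
  "series": [
    [0, 0, -0.035, 0, 0, 0, 0],
    [0, 0, -0.02, 0, 0, 0, 0],
    [0, 0, -0.005, 0, 0, 0, 0],
    [0, 0, 0, 0, 0, 0, 0]
  ]
}}

```text
time: 4.58
position: [0.5484, 0.2356, 0.2592]
tool_rot: [-0.023, 1.0, -0.0, -0.001]
ft_force: [-0.0, 0.1, -3.9]
grip_width: 0.0237
```

{"method": "drive_tool", "body": {
  "series": [
    [0, 0, 0, 0, 0, 4, 0],
    [0, 0, 0, 0, 0, 9.5, 0],
    [0, 0, 0, 0, 0, 9.5, 0],
    [0, 0, 0, 0, 0, 9.5, 0],
    [0, 0, 0, 0, 0, 9.5, 0]
  ]
}}

```text
time: 5.2
position: [0.548, 0.2356, 0.2577]
tool_rot: [0.339, 0.941, -0.001, -0.002]
ft_force: [-0.2, 0.4, -3.9]
grip_width: 0.0238
```

{"method": "drive_tool", "body": {
  "series": [
    [0, 0, 0, 0, 0, 9.5, 0],
    [0, 0, 0, 0, 0, 9.5, 0],
    [0, 0, 0, 0, 0, 9.5, 0],
    [0, 0, 0, 0, 0, 9.5, 0],
    [0, 0, 0, 0, 0, 9.5, 0]
  ]
}}

```text
time: 5.82
position: [0.548, 0.2355, 0.2577]
tool_rot: [0.689, 0.725, -0.002, -0.001]
ft_force: [-0.7, 0.2, -3.4]
grip_width: 0.0242
```

{"method": "drive_tool", "body": {
  "series": [
    [0, 0, 0, 0, 0, 9.5, 0],
    [0, 0, 0, 0, 0, 9.5, 0],
    [0, 0, 0, 0, 0, 9.5, 0],
    [0, 0, 0, 0, 0, 9.5, 0],
    [0, 0, 0, 0, 0, 9.5, 0]
  ]
}}

```text
time: 6.45
position: [0.548, 0.2356, 0.2577]
tool_rot: [0.923, 0.386, -0.002, -0.0]
ft_force: [0.2, 0.5, -2.8]
grip_width: 0.0238
```

{"method": "drive_tool", "body": {
  "series": [
    [0, 0, 0, 0, 0, 9.5, 0],
    [0, 0, 0, 0, 0, 9.5, 0],
    [0, 0, 0, 0, 0, 9.5, 0],
    [0, 0, 0, 0, 0, 9.5, 0],
    [0, 0, 0, 0, 0, 9.5, 0]
  ]
}}

```text
time: 7.08
position: [0.548, 0.2355, 0.2577]
tool_rot: [1.0, -0.019, -0.002, 0.001]
ft_force: [0.2, -0.6, -2.7]
grip_width: 0.0239
```

{"method": "drive_tool", "body": {
  "series": [
    [0, 0, 0, 0, 0, 5.2, 0],
    [0, 0, 0, 0, 0, 0, 0]
  ]
}}

```text
time: 7.32
position: [0.5481, 0.2356, 0.258]
tool_rot: [0.998, -0.061, -0.002, 0.001]
ft_force: [0.2, -0.6, -4.3]
grip_width: 0.0244
```

Run:
```python
from h import *
delta([.5295,-.0044,.26],-7)
m=robot.camera_model("wrist");p,d=robot.camera("wrist");cv2.imwrite("pics/w2.png",p);P=cloud(d,m);np.save("w2.npy",P)
t,dt=robot.camera("top");cv2.imwrite("pics/t2.png",t);T=cloud(dt,robot.camera_model("top"))
for n,Q in(("wrist",P),("top",T)):
    k=(np.abs(Q[...,0]-.53)<.125)&(np.abs(Q[...,1]+.004)<.1)&(abs(Q[...,2]-.08)<.005)
    print(n,k.sum(),cv2.minAreaRect(Q[k][:,:2].astype(np.float32)*1000) if k.sum()>5 else "")
```

```text
t 7.325 pos [0.5481 0.2356 0.258 ] q [ 0.22  0.45  1.46 -0.    1.23  1.91] F [ 0.2 -0.6 -4.3] w 0.0244
shift [ 0.0106  0.2405 -0.0017] turn [0.08 0.19 0.03]
wrist 4270 ((525.2523193359375, 11.793888092041016), (120.64581298828125, 181.77256774902344), 83.2606201171875)
top 1118 ((523.526123046875, -3.8544235229492188), (150.50315856933594, 184.10507202148438), 82.9603271484375)
```

View pics/w2.png

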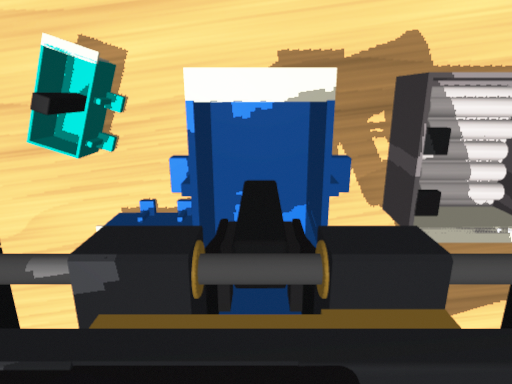

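The turned tote hangs straight in the wrist view, white end at (260,85), feet at (180,175) and (340,175). The bin's black ledges are at right, (437,140) and (428,203). Wrist and top give the same bin pose within 1 mm: centre (529.5, -4.1), yaw -6.9°. Next I check the tote's pose in the tool frame.

Run:
```python
from h import *
P=np.load("w2.npy");o=robot.get_obs();R=Rn.from_quat(o["tool_rot"]);Q=R.inv().apply(P.reshape(-1,3)-o["position"]).reshape(P.shape)*1000
p=cv2.imread("pics/w2.png").astype(int)
# expected rim z = tcp+14.3 ; white lip x 74..86
k=(abs(Q[...,2]-14)<8)&(abs(Q[...,0])<100)&(abs(Q[...,1])<60)
r=Q[k];print(k.sum(),cv2.minAreaRect(r[:,:2].astype(np.float32)),r.max(0),r.min(0))
A=np.c_[r[:,:2],np.ones(len(r))];print("plane",np.linalg.lstsq(A,r[:,2],rcond=None)[0])
w=k&(p.min(2)>150)&(Q[...,0]>70);print("lip",Q[w].mean(0),Q[w].min(0),Q[w].max(0))
delta([.5295,-.0041,.258],-6.9)
```

```text
7957 ((43.12478256225586, 0.23218536376953125), (88.3961410522461, 78.50811004638672), 0.06117529049515724) [87.30440861 39.49040922 21.9861979 ] [ -1.11081206 -39.06625068   6.00729822]
plane [-7.91691928e-03 -2.60391043e-03  1.53895479e+01]
lip [ 7.92767754e+01 -1.86912965e-02  1.46487582e+01] [ 70.46361396 -38.84552136  12.18624503] [87.30440861 39.37523975 17.6303115 ]
t 7.425 pos [0.5485 0.2357 0.2586] q [ 0.22  0.45  1.46 -0.    1.23  1.91] F [-0.2 -0.6 -2.6] w 0.0239
shift [0.0102 0.2403 0.0008] turn [ 0.05  0.13 -0.05]
```

{"method": "drive_tool", "body": {
  "series": [
    [0.0015, 0.02, 0, 0, 0, 0, 0],
    [0.002, 0.04, 0, 0, 0, 0, 0],
    [0.002, 0.05, 0, 0, 0, 0, 0],
    [0.002, 0.05, 0, 0, 0, 0, 0],
    [0.0015, 0.045, 0, 0, 0, 0, 0]
  ]
}}

```text
time: 8.05
position: [0.5322, 0.0285, 0.2598]
tool_rot: [0.998, -0.061, -0.0, 0.0]
ft_force: [1.2, -0.5, -3.8]
grip_width: 0.0238
```

{"method": "drive_tool", "body": {
  "series": [
    [0.0005, 0.025, 0, 0, 0, 0, 0],
    [0, 0.0103, 0, 0, 0, 0, 0],
    [0, 0, 0, 0, 0, 0, 0],
    [0, 0, 0, 0, 0, 0, 0]
  ]
}}

```text
time: 8.55
position: [0.529, -0.003, 0.2597]
tool_rot: [0.998, -0.061, -0.0, -0.0]
ft_force: [-0.9, -0.3, -3.6]
grip_width: 0.0237
```

Run:
```python
from h import *
delta([.5292,-.0041,.160],-6.9)
m=robot.camera_model("wrist");p,d=robot.camera("wrist");cv2.imwrite("pics/w3.png",p);P=cloud(d,m)
k=(np.abs(P[...,0]-.53)<.125)&(np.abs(P[...,1]+.004)<.1)&(abs(P[...,2]-.08)<.005)
print(k.sum(),cv2.minAreaRect(P[k][:,:2].astype(np.float32)*1000))
o=robot.get_obs();R=Rn.from_quat(o["tool_rot"])
Q=R.inv().apply(P[k]-o["position"])*1000;print("bin edges in tool",np.percentile(Q,[1,99],axis=0).round(1),Q.min(0).round(1),Q.max(0).round(1))
k=(abs(P[...,2]-o["position"][2]+.014)<.008);Q=R.inv().apply(P[k]-o["position"])*1000;Q=Q[abs(Q[:,0])<100];print("tote",Q.min(0).round(1),Q.max(0).round(1))
```

```text
t 8.55 pos [ 0.529  -0.003   0.2597] q [-0.22  0.35  1.63  0.    1.16  1.48] F [-0.9 -0.3 -3.6] w 0.0237
shift [0.0003 0.0012 0.0997] turn [-0.03  0.01 -0.07]
102 ((530.6928100585938, -79.5748519897461), (1.5004239082336426, 148.15841674804688), 83.03612518310547)
bin edges in tool [[-62.6  75.5 176.9]
 [ 84.1  76.9 179.9]] [-63.2  75.4 176.5] [ 85.   76.9 179.9]
tote [ -1. -39.   6.] [87.6 39.7 22. ]
```

View pics/w3.png

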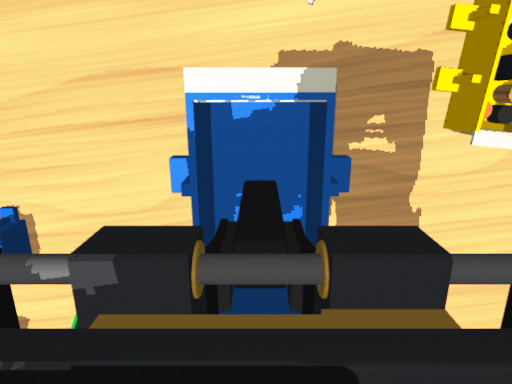

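{"method": "drive_tool", "body": {
  "series": [
    [-0.0005, 0.0014, 0.015, 0, 0, 0, 0],
    [0, 0, 0.03, 0, 0, 0, 0],
    [0, 0, 0.025, 0, 0, 0, 0],
    [0, 0, 0.015, 0, 0, 0, 0],
    [0, 0, 0.007, 0, 0, 0, 0]
  ]
}}

```text
time: 9.22
position: [0.528, -0.0047, 0.1665]
tool_rot: [0.998, -0.061, -0.001, -0.0]
ft_force: [-0.3, 0.2, -3.3]
grip_width: 0.0238
```

{"method": "drive_tool", "body": {
  "series": [
    [0, 0, 0.003, 0, 0, 0, 0],
    [0, 0, 0.002, 0, 0, 0, 0],
    [0, 0, 0, 0, 0, 0, 0],
    [0, 0, 0, 0, 0, 0, 0]
  ]
}}

```text
time: 9.72
position: [0.5288, -0.0052, 0.1632]
tool_rot: [0.998, -0.061, 0.001, 0.0]
ft_force: [0.0, 0.2, -3.2]
grip_width: 0.0237
```

{"method": "drive_tool", "body": {
  "series": [
    [0, 0, 0.0015, 0, 0, 0, 0],
    [0, 0, 0, 0, 0, 0, 0],
    [0, 0, 0, 0, 0, 0, 0]
  ]
}}

```text
time: 10.1
position: [0.5285, -0.0051, 0.1613]
tool_rot: [0.998, -0.061, 0.0, 0.0]
ft_force: [0.7, 0.4, -3.0]
grip_width: 0.0243
```

{"method": "drive_tool", "body": {
  "series": [
    [0, 0, 0.0012, 0, 0, 0, 0],
    [0, 0, 0, 0, 0, 0, 0],
    [0, 0, 0, 0, 0, 0, 0]
  ]
}}

```text
time: 10.48
position: [0.5284, -0.0051, 0.16]
tool_rot: [0.998, -0.061, -0.0, 0.0]
ft_force: [-0.3, 0.4, -3.6]
grip_width: 0.0237
```

{"method": "drive_tool", "body": {
  "series": [
    [0, 0, 0.0008, 0, 0, 0, 0],
    [0, 0, 0, 0, 0, 0, 0],
    [0, 0, 0, 0, 0, 0, 0]
  ]
}}

```text
time: 10.85
position: [0.5286, -0.0051, 0.1598]
tool_rot: [0.998, -0.061, 0.0, 0.0]
ft_force: [-1.8, 0.9, 3.6]
grip_width: 0.024
```

Run:
```python
from h import *
delta([.5292,-.0041,.1598],-6.9)
t,d=robot.camera("scene");cv2.imwrite("pics/s3.png",cv2.resize(t[120:290,150:320],None,fx=3.5,fy=3.5,interpolation=2))
```

```text
t 10.85 pos [ 0.5286 -0.0051  0.1598] q [-0.22  0.49  1.74 -0.    0.92  1.47] F [-1.8  0.9  3.6] w 0.024
shift [ 0.0005 -0.0011 -0.    ] turn [ 0.01 -0.03 -0.12]
```

View pics/s3.png

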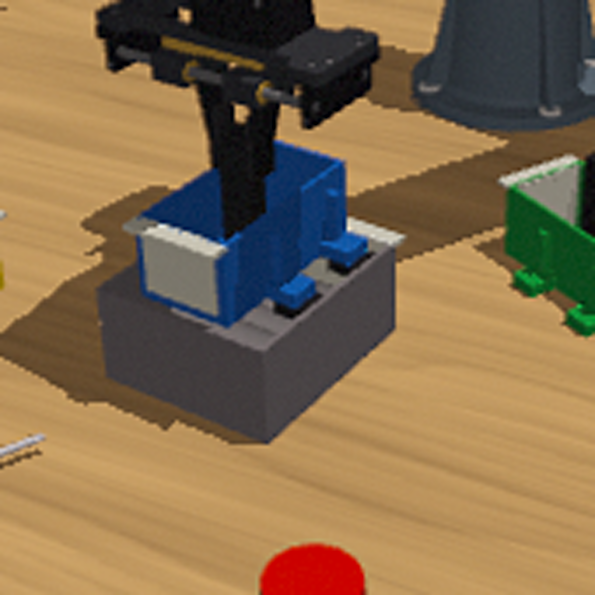

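Contact came at exactly the expected height (0.1598), and the feet at (295,293) and (348,250) sit on the black ledges. The white ends are opposite. Releasing now.

{"method": "drive_tool", "body": {
  "series": [
    [0, 0, 0, 0, 0, 0, 0.35],
    [0, 0, 0, 0, 0, 0, 0.5],
    [0, 0, 0, 0, 0, 0, 0.7],
    [0, 0, 0, 0, 0, 0, 0.7],
    [0, 0, 0, 0, 0, 0, 0.7]
  ]
}}

```text
time: 11.52
position: [0.5285, -0.0051, 0.1592]
tool_rot: [0.998, -0.061, -0.0, -0.0]
ft_force: [0.2, 0.3, -0.7]
grip_width: 0.0583
```

{"method": "drive_tool", "body": {
  "series": [
    [0, 0, -0.01, 0, 0, 0, 0.7],
    [0, 0, -0.03, 0, 0, 0, 0.7],
    [0, 0, -0.04, 0, 0, 0, 0.7],
    [0, 0, -0.04, 0, 0, 0, 0.7],
    [0, 0, 0, 0, 0, 0, 0.7]
  ]
}}

```text
time: 12.15
position: [0.5309, -0.0055, 0.2835]
tool_rot: [0.998, -0.061, 0.005, 0.001]
ft_force: [0.0, 0.6, 0.3]
grip_width: 0.061
```

Run:
```python
from h import *
delta([.5292,-.0041,.28],-6.9)
m=robot.camera_model("wrist");p,d=robot.camera("wrist");cv2.imwrite("pics/w4.png",p);P=cloud(d,m)
b=(np.abs(P[...,0]-.53)<.125)&(np.abs(P[...,1]+.004)<.1)
for n,z in(("bin/feet80",.08),("tote rim",.145),("grip",.192)):
    k=b&(abs(P[...,2]-z)<.005);Q=P[k]
    if k.sum()>9:print(n,k.sum(),cv2.minAreaRect(Q[:,:2].astype(np.float32)*1000),Q[:,2].mean())
k=b&(abs(P[...,2]-.145)<.006);Q=P[k];print("plane",np.linalg.lstsq(np.c_[Q[:,:2],np.ones(len(Q))],Q[:,2],rcond=None)[0])
```

```text
t 12.15 pos [ 0.5309 -0.0055  0.2835] q [-0.22  0.33  1.6   0.    1.21  1.47] F [0.  0.6 0.3] w 0.061
shift [-0.0019 -0.0012  0.0035] turn [ 0.05 -0.53 -0.11]
bin/feet80 5774 ((522.9273681640625, -3.8052978515625), (150.5008544921875, 181.71974182128906), 82.98296356201172) 0.08274954931437224
tote rim 3719 ((535.752685546875, -6.2994232177734375), (78.25005340576172, 160.51014709472656), 83.02847290039062) 0.14560123778339887
grip 860 ((530.5753173828125, -5.807783126831055), (23.582477569580078, 23.7200927734375), 82.52412414550781) 0.19261590325632813
plane [ 0.00662003 -0.001833    0.14179018]
```

View pics/w4.png

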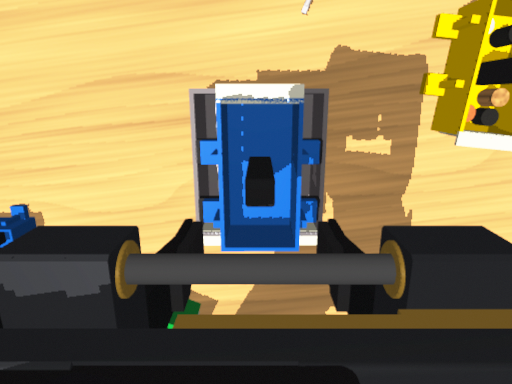

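The tote sits level, with yaw within 0.1° of the bin and its centre about 1 mm off along each axis. The bin hasn't moved, and the gripper is clear. Handing in.

```bash
python3 -c "
from rig import robot
print(robot.hand_in())"
```

```text
the job is handed in; nothing more can be done
None
```

The blue tote is on the grey bin, turned half round, with its four feet on the black ledges. I let go with the tote at rest and handed the job in at about 12 s. I lifted it by its grip, turned it about 190° in the air and set it down until contact came at the expected height, with about 4 N read at the wrist.

What the last checks showed:
- **Height:** the rim is at about 146 mm, where 145 mm is expected with the feet on the ledges, so it has not sunk onto the pins. It is level.
- **Alignment:** the tote's yaw matches the bin's within 0.1°, and its centre is about 1 mm off along each axis. That is within the 2 mm camera calibration.
- **Bin and yellow tote:** the bin was within 1 mm of where it started. I did not re-measure the yellow tote, but the arm never went near it.
- **Disagreements:** only small ones. The cameras differed by about 1–1.5 mm on positions, and the wrist camera's rim readings included about 1 mm of edge blur.

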